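# Clamp a pawn blank with the cam tailstock

### The arm

A 6-joint arm with a two-finger parallel gripper is mounted at the origin on the work surface. World frame = base frame: x ahead of the robot, y to its left, z up, the work surface at z = 0. Lengths are in mm, angles in rad, forces in N, time in s.
With the tool pointing down it reaches from about 400 to 925 mm from the base axis. Payload 12.5 kg.
Tool frame: the origin (TCP) lies at the centre of the arm's flange, where the gripper is bolted on; the fingertips stand 190 mm ahead of it and the grasp point (between the pads) lies 171 mm ahead of it; z points along the fingers, y is the line along which they close (so a half turn about z gives the same grasp; the last joint's range is limited). The gripper opens to 95 mm and grips with 3 to 60 N. Pads are 20 mm wide; open, the fingers measure 119 mm over their backs; the gripper's body (75 mm by 180 mm) begins 59 mm behind the grasp point.
Start: joints at [1.035, 0.491, 1.559, -0, 1.092, -0.106], TCP at [260.408, 568.166, 404.761] pointing down, gripper open.
Joint ranges: [-3.1, 3.1], [-0.84, 2.19], [0.05, 2.79], [-1.13, 4.28], [0.06, 2.93], [-2.69, 2.69]. Speed limits (rad/s): [2.22, 2.22, 2.79, 3.14, 3.14, 3.14].

### API

Orientations are given as [roll, pitch, yaw] about the fixed x, y, z axes, in that order (R = Rz(yaw) Ry(pitch) Rx(roll)).
In Python, from cell import env, read_camera, search_frame, cut_out gives the robot as it stands. The module is installed in compiled form; this text tells all that it offers.
- The arm moves only by the tool move_arm, never from a script. Its argument "commands" is a list of rows, each a list of 3 entries, a list of its own where there are three numbers: the shift along the world's x, y, z normalised to -1 to 1, where 1 is 0.03 m, then the turn about the world's z normalised to -1 to 1, where 1 is 0.08 rad, then the opening, from -1 (shut) to 1 (fully open), so that 0 is half open. A call has 1 to 20 rows; each row shifts and turns the commanded pose from where the row before left it; what a row does not reach is not made up. A row lasts 1/12 s, in which the tool goes at most 41.7 mm and 7.16 degrees, less where a joint would pass 70% of its speed; a pose out of reach is approached as far as the arm can. A call with a number of a shift or a turn outside -1 to 1 is refused whole. A call with a gripper value outside its range is refused whole. The fingers move at their own pace and stop on an object; the grip force is fixed at half the most. Time passes only in rows, so rows that do not move let the fingers close. It gives the time, the measured TCP pose, the force, the opening and the grip force at its end, in the units of the state.
- env.state(): the state, without advancing time (a new reading comes with each control period).
- read_camera(name): name is "side" or "top" or "wrist"; returns a dict with "image" (480x640x3 uint8, red, green, blue), "fx", "fy", "cx", "cy" (pixels), "rvec" (rotation vector, rad) and "tvec" (3), from world to camera coordinates, as OpenCV has them. Camera axes: x right, y down, z forward; pixel columns grow to the right and rows downward; lengths in mm; the calibration is good to about 2 mm. A picture is of the moment at which its call begins. There is no depth.
- env.job_done(): hands the job in; it is judged then, once.
Trained networks look in a picture, given as the dict that the camera call returned (one of the last four; its "shot" number tells which), for a name from the list of things; names that differ only in an ending like _2 or _b are one class to them, and where a whole thing is asked for, a point or a joint stands for the part that bears it (a point fixed in the world has none). Each returns a list of dicts, best first, with "confidence" (0 to 1); they miss things now and then, are a little off and sometimes report something else, mostly with a low value. They report only what shows in the picture. A call takes as long as a camera call. They do not tell look-alikes from the thing itself.
- search_frame(thing, picture): "at" ([column, row] in pixels, amid what is visible of it).
- cut_out(thing, picture): "region" (480x640 bool, what is visible of it) and "at" ([column, row] in pixels, amid what is visible of it).
The state is a dict: "t": time; "joints": joint angles; "qvel": joint speeds; "tau": joint torques, N m; "eef_pos": TCP position; "tcp_rot": TCP orientation; "ft_force": force on the tool from outside, world axes, zero at the start; "moment": the same for the moment, N m; "opening": opening from 0.0 (shut) to 1.0 (fully open); "grip_force": force on a finger pad.
Only numpy, scipy, OpenCV 4.12 (cv2) and the standard library are available. Lean on these libraries where they do the work, as an engineer would, in place of code of your own. Each camera call takes 0.05 s, during which the arm holds its last target. There are 200 camera calls.

### The job

Lay the long rosewood blank in the cradle of the small lathe, between the drive centre and the tailstock, and let go of it. Then turn the crank counter-clockwise (seen from above) until the tailstock's roller rests about the middle of the cam's flat dwell, so that the blank is held between the centres, and let go. Leave the other things on the cart where they are.

Things in the scene. Friction and masses are not known exactly. Their poses are not given: they have to be found in the camera images.
- blank_centre (a point): centre of the long rosewood pawn blank: a square bar 36 x 36 mm, 100 mm long (its y axis runs along its length), about 0.12 kg, lying flat and loose on the cart, so its centre is 18 mm up. Either way round, any flat side down. A shorter offcut of the same wood lies about too.
- lathe: small cast iron lathe, fixed; origin at its underside, same axes as the cradle point, which is at y = 37 mm. Bed top z = 50 mm. Headstock (84 mm wide, top at z = 125 mm) begins at y = 113 mm. Tailstock block (56 mm wide, top z = 125 mm) ends 25 mm behind the tailstock tip. At y = -144 mm stands the upright camshaft with its crank.
- cradle (a point): where the blank's centre goes: on the lathe's axis, 98 mm above the cart; y runs along the bed from tailstock to headstock, z up. Two saddles, y -39 to -27 and +27 to +45 mm, leave a 54 mm gap for the fingers. Each is a channel 42 mm wide (in x), floor 18 mm below this point, walls 10 mm high, then flared lips up to 5 mm above this point, 60 mm apart.
- drive_tip (a point): flat end, 22 mm across, of the sprung drive centre, on the axis at y = +56 mm from the cradle point. It yields along y, up to 12 mm, pushing back with 6 N at first and 2 N more per mm.
- tail_tip (a point): flat end, 18 mm across, of the tailstock's centre, on the axis. It starts drawn back, at y = -59 to -65 mm from the cradle point; in the dwell (full lift) it is at y = -40 mm, 96 mm from the unpressed drive centre, so it pushes the blank along and presses the drive centre in by 4 mm.
- cam_axis (a point): point on the upright axis of cam and crank, 178 mm up (knob's mid-height). The cam, a flat steel plate 85 to 97 mm up, turns with the crank; the tailstock's roller rides on its +y side. Its lobe, 48 mm in radius, is the flat dwell, bounded by two scribed lines 0.5 rad either side of its middle. The arm points opposite the lobe: at mid-dwell straight away from the tailstock (lathe's -y).
- crank_knob (a point): middle of the upright wooden knob on the crank arm: 22 mm across, 49 mm tall (152 to 201 mm above the cart; the arm's top is at 150 mm), 60 mm from the cam axis. It spins freely on its pin, so it can be held without turning the wrist. Moving it round takes some 3 to 8 N.
- crank (a joint): crank angle in rad, growing counter-clockwise seen from above; stops at -0.35 and 4.4. It starts near 0 with the tailstock back. Mid-dwell is at 2.1 and the dwell runs from about 1.6 to 2.6; beyond it the tailstock draws back again. It stays where it is left.
- offcut: short square rosewood offcut, 36 x 36 x 50 mm, lying flat; not to be used (origin at the centre of its underside)
- pawn_a: finished pale pawn, 55 mm tall, 34 mm across, standing (origin at the centre of its underside)
- pawn_b: another such pawn (origin at the centre of its underside)
- finial: ebony finial, 68 mm tall, 28 mm across, standing (origin at the centre of its underside)
- spare_centre: spare brass drive centre, 54 mm tall, 28 mm across, standing on its collar (origin at the centre of its underside)
- chuck_key: red plastic T-handled chuck key, about 95 mm long, 16 mm thick, lying (origin under the crossing of the T)
Things that resemble listed ones, but are neither listed nor needed, are in the scene too. Leave any pink or purple look-alike of the part that bears blank_centre alone.

How it is judged:
By the outcome, as a careful person would: the job done as asked, in the order asked, and still so for the second after the job is handed in, with the robot touching nothing.
It also fails if it takes over 48 s, if anything falls off the work surface, if the arm or the gripper's body presses on something with over 40 N, if the wrist force passes 120 N, or if a joint passes its speed limit or range.

## Working session

There is one attempt and no reset: what is moved stays moved. The work goes in short steps, Python scripts to look and compute and a tool call to move; the robot and the scene stay as the last step left them, time stands still between calls to the robot, and variables do not carry over. Pictures are saved under pics/ and viewed, at most 10 in all, crops included, and the job is handed in when it is done.

Besides the shell and the picture viewer there is one more tool, called after "Emit:" as name([rows], argument=value, ...), one row to a line, values as JSON. move_arm: Moves the arm, as the interface text tells. Its arguments: {"type":"object","properties":{"commands":{"type":"array","items":{"type":"array"}}},"required":["commands"]}

```bash
mkdir -p pics; cat > h.py <<'E'
import numpy as np, cv2
from cell import env, read_camera, search_frame, cut_out
def save(p,n): cv2.imwrite(f'pics/{n}.png',cv2.cvtColor(p['image'],cv2.COLOR_RGB2BGR))
def cam(p):
    R=cv2.Rodrigues(np.array(p['rvec'],float))[0]; return R,np.array(p['tvec'],float).ravel()
def ray(p,uv):
    R,t=cam(p); d=R.T@np.array([(uv[0]-p['cx'])/p['fx'],(uv[1]-p['cy'])/p['fy'],1.]); return -R.T@t,d
def atz(p,uv,z):
    c,d=ray(p,uv); return c+d*(z-c[2])/d[2]
def proj(p,X):
    R,t=cam(p); x=R@np.array(X,float)+t; return [p['fx']*x[0]/x[2]+p['cx'],p['fy']*x[1]/x[2]+p['cy']]
def tri(obs):
    A=np.zeros((3,3));b=np.zeros(3)
    for p,uv in obs:
        c,d=ray(p,uv); d=d/np.linalg.norm(d); M=np.eye(3)-np.outer(d,d); A+=M;b+=M@c
    return np.linalg.solve(A,b)
E
python3 - <<'E'
from h import *
np.set_printoptions(precision=1,suppress=True)
s=env.state();print(s)
for n in['top','side','wrist']:
    p=read_camera(n);save(p,n+'0');print(n,-cam(p)[0].T@cam(p)[1])
    for th,z in [('blank_centre',18),('cradle',98),('drive_tip',98),('tail_tip',98),('cam_axis',178),('crank_knob',178),('offcut',18),('lathe',50)]:
        try:r=search_frame(th,p)
        except Exception as e: print(th,e);continue
        for q in r[:3]: print(th,np.array(q['at']),round(q['confidence'],2),atz(p,q['at'],z))
E
```

```text
{'t': 0.0, 'joints': array([ 1. ,  0.5,  1.6, -0. ,  1.1, -0.1]), 'qvel': array([-0.,  0., -0., -0., -0.,  0.]), 'tau': array([ -0. , -61.3, -25.8,   0.1,   0. ,  -0. ]), 'eef_pos': array([260.4, 568.1, 404.1]), 'tcp_rot': array([-3.1, -0. ,  2.7]), 'ft_force': array([ 0.2, -0.3, -0.2]), 'moment': array([0., 0., 0.]), 'grip_force': 0.0, 'opening': 1.0019134147196282}
top [ 454.8  103.2 1262.7]
blank_centre [175.  243.6] 0.82 [609.5 399.5  18. ]
blank_centre [206.8 373.4] 0.65 [346.4 332.7  18. ]
blank_centre [478.2 230.2] 0.65 [ 628.1 -222.5   18. ]
cradle [411.3 248.8] 0.61 [582.9 -72.3  98. ]
tail_tip [441.5 240.9] 0.75 [ 597.3 -130.5   98. ]
tail_tip [397.7 375.6] 0.71 [344.7 -39.6  98. ]
tail_tip [351.3 261.2] 0.57 [560.8  42.9  98. ]
cam_axis [417.2 249.2] 0.67 [573.3 -70.7 178. ]
crank_knob [475.6 232.2] 0.75 [ 602.3 -175.8  178. ]
offcut [430.8 169.3] 0.41 [ 756.9 -129.8   18. ]
lathe [413.1 248.8] 0.89 [588.2 -83.1  50. ]
side [ 347.4 -477.2  636.7]
blank_centre [186.5 245.8] 0.84 [345.6 347.7  18. ]
blank_centre [248.2 231.7] 0.81 [487.  346.5  18. ]
blank_centre [290.1 208.4] 0.61 [608.5 401.4  18. ]
cradle [383.1 364.3] 0.97 [ 571.8 -146.9   98. ]
cradle [217.7 303.4] 0.25 [372.2  64.6  98. ]
drive_tip [321.4 279. ] 0.49 [555.3  54.1  98. ]
tail_tip [392.9 342.4] 0.69 [ 604.4 -117.4   98. ]
cam_axis [215.5 304.1] 0.75 [365.4 -16.  178. ]
cam_axis [380.9 361.2] 0.61 [ 538.1 -190.9  178. ]
crank_knob [420.7 372.9] 0.87 [ 575.  -224.1  178. ]
offcut [346.7 232.3] 0.56 [699.1 257.3  18. ]
lathe [383.  364.6] 0.72 [ 591.4 -117.9   50. ]
wrist [185.7 602.9 385.2]
blank_centre [177.5 410.8] 0.62 [387.1 350.3  18. ]
blank_centre [192.  450.3] 0.61 [435.6 339.5  18. ]
```

View pics/top0.png

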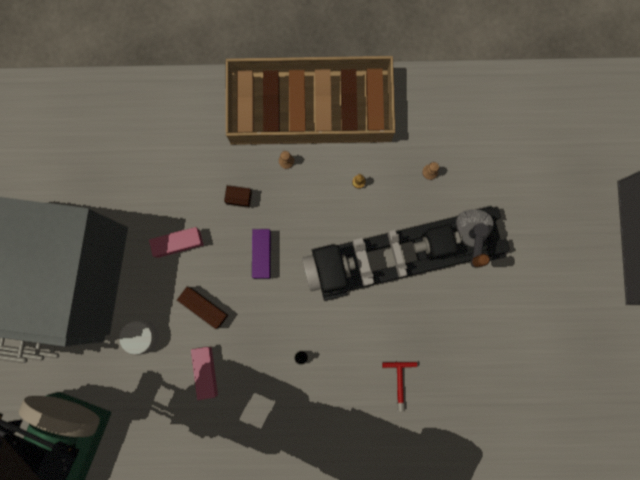

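View pics/side0.png

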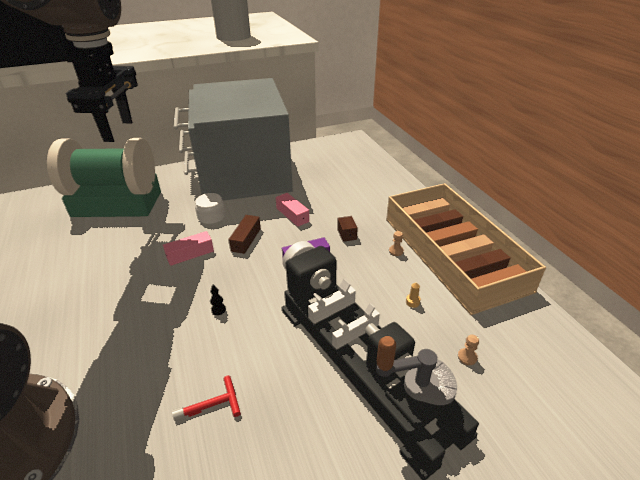

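The top view shows these candidates for the blank:
- Dark rosewood bar at (203,307), side view (245,234).
- Pink bars at (176,242) and (204,372).
- Purple bar at (261,254).
- Short offcut at (238,196).
- Slats in the tray at (310,100).

The rosewood bar at (203,307) matches the description. The lathe's headstock is at (325,268), the saddles at (364,260) and (398,253), and the crank knob at (482,259).

```bash
python3 - <<'E'
from h import *
np.set_printoptions(precision=1,suppress=True)
p=read_camera('top');s=read_camera('side')
for c,uv in((p,(203,307)),(s,(245,234))):
    r=[q for q in cut_out('blank_centre',c) if np.hypot(*(np.array(q['at'])-uv))<25]
    if r:
        m=r[0]['region'].astype(np.uint8);pts=cv2.findNonZero(m);print(r[0]['at'],r[0]['confidence'],cv2.minAreaRect(pts))
        box=cv2.boxPoints(cv2.minAreaRect(pts));print([atz(c,b,36) for b in box], atz(c,r[0]['at'],25))
# axis line: saddle/knob candidates
t=cv2.cvtColor(p['image'],cv2.COLOR_RGB2BGR)
a=cv2.resize(t[195:305,295:515],(800,400),interpolation=cv2.INTER_CUBIC)
b=cv2.resize(t[280:335,165:240],(272,200),interpolation=cv2.INTER_CUBIC)
o=np.zeros((600,800,3),np.uint8);o[:400]=a;o[400:600,:272]=b
cv2.imwrite('pics/crop1.png',cv2.convertScaleAbs(o,alpha=1.6,beta=20))
t=cv2.cvtColor(s['image'],cv2.COLOR_RGB2BGR)
cv2.imwrite('pics/crop2.png',cv2.convertScaleAbs(cv2.resize(t[235:475,270:490],(550,600),interpolation=cv2.INTER_CUBIC),alpha=1.4,beta=20))
E
```

```text
[204.5, 305.7] 0.95 ((202.7778778076172, 306.62554931640625), (51.21692657470703, 19.352069854736328), 36.573028564453125)
[array([495.2, 391. ,  36. ]), array([526. , 368.2,  36. ]), array([463.9, 285.5,  36. ]), array([433.4, 308.4,  36. ])] [481.5 336.8  25. ]
[245.4, 233.2] 0.86 ((244.34616088867188, 233.73077392578125), (21.35595703125, 42.43456268310547), 33.690067291259766)
[array([421.1, 294.2,  36. ]), array([502.2, 408.1,  36. ]), array([528.6, 344.4,  36. ]), array([447.6, 240.5,  36. ])] [478. 334.  25.]
```

View pics/crop1.png

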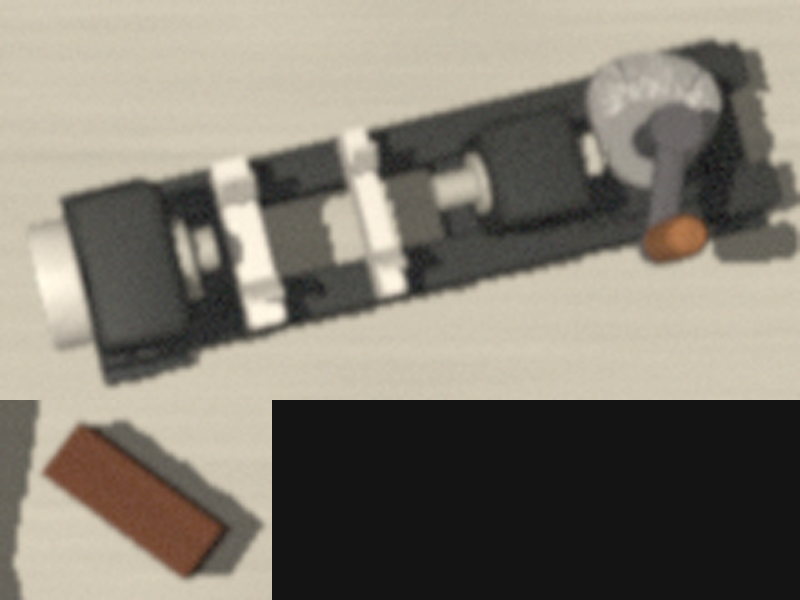

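View pics/crop2.png

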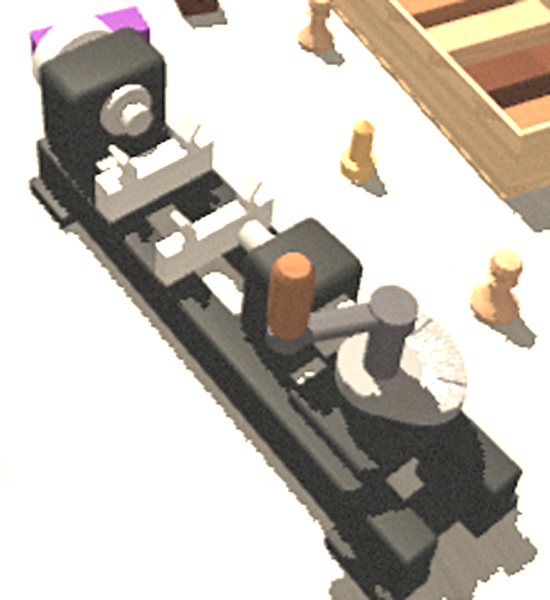

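The crops confirm the choice: a plain rosewood bar of about 100 x 36 mm at top (203,307), lying at about 53°. The crank arm points to the knob at crop1 (675,238), and the hub is near (675,130). I'll go above the blank and look with the wrist camera.

Emit:
move_arm([
  [[0.36,-0.38,0],-1,1],
  [[0.36,-0.38,0],-1,1],
  [[0.36,-0.38,0],-1,1],
  [[0.36,-0.38,0],-1,1],
  [[0.36,-0.38,0],-1,1],
  [[0.36,-0.38,0],-1,1],
  [[0.36,-0.38,0],-1,1],
  [[0.36,-0.38,0],-1,1],
  [[0.36,-0.38,0],-1,1],
  [[0.36,-0.38,0],-1,1],
  [[0.36,-0.38,0],-1,1],
  [[0.36,-0.38,0],-1,1],
  [[0.36,-0.38,0],-1,1],
  [[0.36,-0.38,0],-1,1],
  [[0.36,-0.38,0],-1,1],
  [[0.36,-0.38,0],-1,1],
  [[0.36,-0.38,0],-1,1],
  [[0.36,-0.38,0],-1,1],
  [[0.36,-0.38,0],-1,1],
  [[0.36,-0.38,0],-1,1],
])

```text
t: 3.22
eef_pos: [476.9, 339.5, 404.8]
tcp_rot: [3.141, -0.0, 1.108]
ft_force: [0.5, 0.3, 0.1]
opening: 1.003
grip_force: 0.0
```

Emit:
move_arm([
  [[0,0,0],-1,1],
  [[0,0,0],-1,1],
  [[0,0,0],0,1],
])

```text
t: 3.47
eef_pos: [476.6, 339.9, 404.8]
tcp_rot: [3.142, 0.0, 0.948]
ft_force: [0.2, -0.7, -0.2]
opening: 1.001
grip_force: 0.0
```

```bash
python3 - <<'E'
from h import *
np.set_printoptions(precision=3,suppress=True)
p=read_camera('wrist');save(p,'w1');s=env.state();print(s['t'],s['eef_pos'],s['tcp_rot'])
for q in cut_out('blank_centre',p):
    m=q['region'].astype(np.uint8);r=cv2.minAreaRect(cv2.findNonZero(m));print(q['at'],q['confidence'],r)
    b=np.array([atz(p,x,36) for x in cv2.boxPoints(r)]);print(b,b.mean(0))
    e=sorted([b[1]-b[0],b[2]-b[1]],key=np.linalg.norm)[1];print('ang',np.arctan2(e[1],e[0]))
E
```

```text
3.5167 [476.462 340.081 404.749] [3.142 0.    0.953]
[228.0, 275.0] 0.82 ((208.07693481445312, 292.1153869628906), (45.04891586303711, 119.87208557128906), 46.84760665893555)
[[295.914 355.     36.   ]
 [407.029 368.607  36.   ]
 [410.038 330.238  36.   ]
 [296.369 313.945  36.   ]] [352.338 341.947  36.   ]
ang 0.12185210542326404
[502.2, 243.8] 0.7 ((501.36102294921875, 242.82232666015625), (56.39558410644531, 125.31640625), 58.091896057128906)
[[533.455 258.787  36.   ]
 [633.472 256.681  36.   ]
 [634.949 205.774  36.   ]
 [531.539 205.526  36.   ]] [583.354 231.692  36.   ]
ang -0.021059449726799382
[418.3, 49.3] 0.68 ((419.00006103515625, 52.00001525878906), (135.76449584960938, 62.22539520263672), 45.0)
[[574.713 444.421  36.   ]
 [616.613 449.563  36.   ]
 [640.617 352.863  36.   ]
 [596.812 344.687  36.   ]] [607.189 397.884  36.   ]
ang -1.3274811932039585
[319.0, 203.3] 0.59 ((321.490478515625, 206.4902801513672), (44.06526565551758, 121.11939239501953), 0.5509039759635925)
[[432.556 314.848  36.   ]
 [494.133 396.202  36.   ]
 [522.3   375.539  36.   ]
 [463.107 292.39   36.   ]] [478.024 344.745  36.   ]
ang 0.9228984257932885
[543.1, 330.2] 0.21 ((542.5164184570312, 331.8196716308594), (16.00461196899414, 38.66714096069336), 50.19443130493164)
[[556.177 141.443  36.   ]
 [589.362 147.92   36.   ]
 [591.255 131.617  36.   ]
 [557.799 124.779  36.   ]] [573.648 136.44   36.   ]
ang 0.19274632744510561
```

View pics/w1.png

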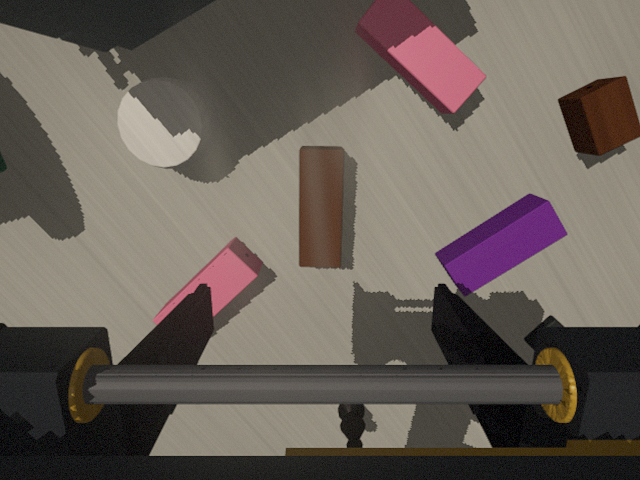

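The wrist view shows the rosewood bar upright at (321,206). The pinks are at (210,290) and (420,55), and the purple at (500,243). The top and wrist measurements agree on (478.5, 341.7) to within 2–3 mm, so I'll descend and grip.

Emit:
move_arm([
  [[0.07,0.06,-1],-0.35,1],
  [[0,0,-1],0,1],
  [[0,0,-1],0,1],
  [[0,0,-1],0,1],
  [[0,0,-1],0,1],
  [[0,0,-1],0,1],
  [[0,0,-0.6],0,1],
  [[0,0,-0.4],0,1],
  [[0,0,0],0,1],
  [[0,0,0],0,-1],
  [[0,0,0],0,-1],
  [[0,0,0],0,-1],
  [[0,0,0],0,-1],
  [[0,0,0],0,-1],
  [[0,0,0],0,-1],
  [[0,0,0],0,-1],
  [[0,0,0],0,-1],
])

```text
t: 4.98
eef_pos: [478.5, 342.0, 194.9]
tcp_rot: [3.141, -0.0, 0.924]
ft_force: [1.1, -1.0, -0.8]
opening: 0.493
grip_force: 0.0
```

Emit:
move_arm([
  [[0,0,0],0,-1],
  [[0,0,0],0,-1],
  [[0,0,0],0,-1],
  [[0,0,0],0,-1],
  [[0,0,0.3],0,-1],
  [[0,0,0.7],0,-1],
  [[0,0,1],0,-1],
  [[0,0,1],0,-1],
  [[0,0,1],0,-1],
  [[0,0,1],0,-1],
])

```text
t: 5.82
eef_pos: [478.2, 341.8, 346.8]
tcp_rot: [3.141, 0.0, 0.924]
ft_force: [0.8, 0.6, -0.5]
opening: 0.378
grip_force: 30.0
```

Emit:
move_arm([
  [[0.25,-0.9,0.5],0.75,-1],
  [[0.25,-1,0.5],0.75,-1],
  [[0.25,-1,0.5],0.75,-1],
  [[0.25,-1,0.5],0.75,-1],
  [[0.25,-1,0.5],0.75,-1],
  [[0.25,-1,0],0.75,-1],
  [[0.25,-1,0],0.75,-1],
  [[0.25,-1,0],0.75,-1],
  [[0.25,-1,0],0.75,-1],
  [[0.25,-1,0],0.75,-1],
  [[0.25,-1,0],0.75,-1],
  [[0.25,-1,0],0.75,-1],
  [[0.25,-1,0],0.75,-1],
  [[0.25,-1,0],0.75,-1],
  [[0.25,-1,0],0.75,-1],
  [[0,0,0],0,-1],
  [[0,0,0],0,-1],
])

```text
t: 7.23
eef_pos: [590.9, -106.4, 419.8]
tcp_rot: [-3.141, -0.0, 1.821]
ft_force: [0.0, -0.8, -1.1]
opening: 0.378
grip_force: 30.0
```

```bash
python3 - <<'E'
from h import *
np.set_printoptions(precision=3,suppress=True)
p=read_camera('wrist');s=env.state();print(s['t'],s['eef_pos'],s['tcp_rot'],s['grip_force'])
np.save('w2.npy',np.array({k:p[k] for k in('fx','fy','cx','cy','rvec','tvec','image')},dtype=object))
cv2.imwrite('pics/w2.png',cv2.convertScaleAbs(cv2.resize(cv2.cvtColor(p['image'],cv2.COLOR_RGB2BGR),(800,600),interpolation=cv2.INTER_CUBIC),alpha=1.4,beta=20))
for th,z in [('cradle',98),('drive_tip',98),('tail_tip',98),('cam_axis',178),('crank_knob',178)]:
    for q in search_frame(th,p)[:2]: print(th,q['at'],round(q['confidence'],2),atz(p,q['at'],z))
E
```

```text
7.2833 [ 590.727 -105.377  419.846] [-3.141 -0.     1.822] 29.99983012676239
cradle [301.3, 84.9] 0.86 [552.242 -13.578  98.   ]
drive_tip [328.3, 3.7] 0.58 [557.426  37.324  98.   ]
tail_tip [321.7, 295.3] 0.64 [ 602.536 -156.176   98.   ]
tail_tip [325.6, 189.0] 0.57 [585.075 -76.629  98.   ]
cam_axis [298.9, 84.9] 0.66 [555.744 -17.403 178.   ]
```

View pics/w2.png

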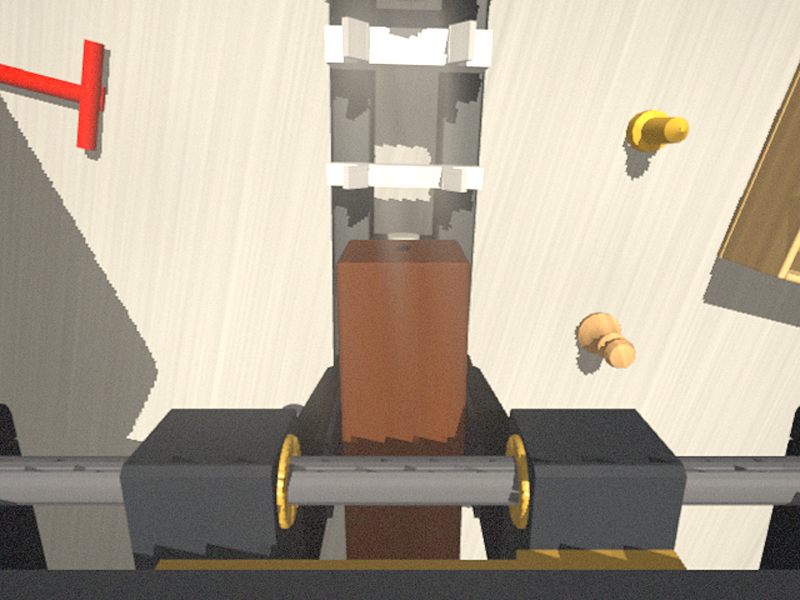

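The wrist view shows both saddles: the head one centred at (327,36) and the tail one at (325,140) in 640-px coordinates. The held blank is square to the bed below them. Next I'll fit the lathe pose and crank angle to all three views and overlay the result as a check.

```bash
cat > fit.py <<'E'
from h import *
from scipy.optimize import least_squares
def P(v,L): # lathe: cradle-frame -> world (z abs)
    c,s=np.cos(v[2]),np.sin(v[2]); return np.array([v[0]+c*L[0]-s*L[1],v[1]+s*L[0]+c*L[1],L[2]])
def knob(v,z):
    a=-np.pi/2+v[3]-2.1; return [60*np.cos(a),-181+60*np.sin(a),z]
E
python3 - <<'E'
from fit import *
np.set_printoptions(precision=3,suppress=True)
T=read_camera('top');S=read_camera('side');W=np.load('w2.npy',allow_pickle=True).item()
t=lambda x,y:(x/3.636+295-.4,y/3.636+195-.4); s=lambda x,y:(x/2.5+270-.3,y/2.5+235-.3)
obs=[(T,t(248,242),[0,36,98]),(T,t(375,213),[0,-33,98]),(W,(326.6,36),[0,36,98]),(W,(324.6,140),[0,-33,98]),(S,s(135,122),[0,56,98]),
 (T,t(684,236),'201'),(T,t(665,242),'160'),(S,s(293,262),'201'),(S,s(290,295),'178')]
def res(v):
    r=[]
    for p,uv,L in obs:
        L=knob(v,float(L)) if isinstance(L,str) else L
        r+=list((np.array(proj(p,P(v,L)))-uv)*(1 if p is not W else .5))
    return r
f=least_squares(res,[582,-72,.25,0],loss='soft_l1');v=f.x;print(v,np.array(res(v)).reshape(-1,2))
np.save('v.npy',v);print('cam axis',P(v,[0,-181,178]),'knob',P(v,knob(v,178)))
def draw(p,n,crop):
    I=cv2.cvtColor(p['image'],cv2.COLOR_RGB2BGR).copy();k=3;x0,x1,y0,y1=crop
    I=cv2.resize(I[y0:y1,x0:x1],None,fx=k,fy=k,interpolation=cv2.INTER_CUBIC);I=cv2.convertScaleAbs(I,alpha=1.5,beta=20)
    def line(Ls,c):
        q=np.array([(np.array(proj(p,P(v,L)))-(x0,y0)+.5)*k for L in Ls]);cv2.polylines(I,[q.astype(np.int32)],True,c,1)
    for a,b in((27,45),(-39,-27)):
        line([(-30,a,103),(30,a,103),(30,b,103),(-30,b,103)],(0,0,255)); line([(-21,a,80),(21,a,80),(21,b,80),(-21,b,80)],(0,255,0))
    line([(-42,76,125),(42,76,125)],(255,0,0))
    ci=lambda x,y,z,r:[(x+r*np.cos(a),y+r*np.sin(a),z) for a in np.linspace(0,6.2,24)]
    line([(11*np.cos(a),56,98+11*np.sin(a)) for a in np.linspace(0,6.2,24)],(255,255,0))
    line([(9*np.cos(a),-62,98+9*np.sin(a)) for a in np.linspace(0,6.2,24)],(255,255,0))
    kx=knob(v,178)
    for z in(152,201): line(ci(kx[0],kx[1],z,11),(255,0,255))
    line([(0,-181,97),(0,-181,150)],(0,255,255))
    return I
a=draw(T,'',(295,515,195,305));b=draw(S,'',(270,490,235,475));c=draw(W,'',(230,430,0,180))
print(a.shape,b.shape,c.shape)
o=np.zeros((600,800,3),np.uint8);o[:240,:480]=cv2.resize(a,(480,240));o[240:600,:400]=cv2.resize(c,(400,360));o[:,400+80:800]=cv2.resize(b,(320,349))[0:1]*0;o[240:600,400:800]=0
o[200:600,425:792]=cv2.resize(b,(367,400));o[:240,:480]=cv2.resize(a,(480,240));
cv2.imwrite('pics/ov.png',o)
E
```

```text
[568.435 -13.786   0.231   0.141] [[-0.175  0.183]
 [-0.141 -0.579]
 [-0.224 -1.961]
 [-0.313  1.296]
 [ 0.684  0.318]
 [ 0.194  0.238]
 [-0.57   0.716]
 [ 0.495  0.676]
 [ 0.151 -0.869]]
cam axis [ 609.918 -189.968  178.   ] knob [ 550.657 -180.579  178.   ]
(330, 660, 3) (720, 660, 3) (540, 600, 3)
```

View pics/ov.png

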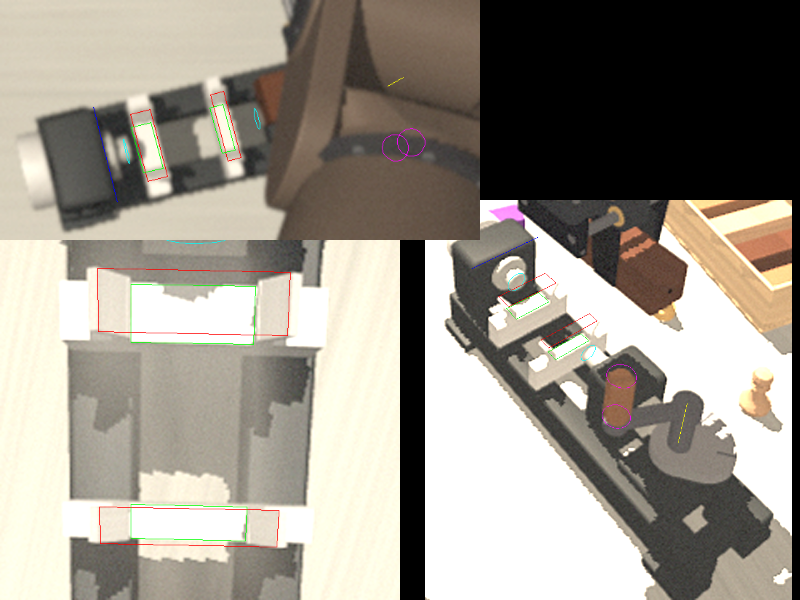

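The overlay matches the saddles, lips, drive tip and knob to about a pixel. The fit gives the cradle at (568.4, -13.8), yaw 0.231 and crank 0.14, all plausible. I'll move over the cradle.

Emit:
move_arm([
  [[-0.15,0.6,-0.2],-0.05,-1],
  [[-0.15,0.6,-0.4],-0.05,-1],
  [[-0.15,0.6,-0.8],-0.05,-1],
  [[-0.14,0.6,-0.8],-0.05,-1],
  [[-0.14,0.6,-0.8],-0.05,-1],
  [[0,0,0],0,-1],
  [[0,0,0],0,-1],
  [[0,0,0],0,-1],
])

```text
t: 8.3
eef_pos: [569.6, -15.2, 330.6]
tcp_rot: [3.14, 0.001, 1.804]
ft_force: [0.6, -1.2, -0.6]
opening: 0.378
grip_force: 30.0
```

```bash
python3 - <<'E'
from fit import *
np.set_printoptions(precision=3,suppress=True)
v=np.load('v.npy');s=env.state();print(s['eef_pos'],s['tcp_rot'])
d=s['eef_pos'][:2]-v[:2];c,n=np.cos(v[2]),np.sin(v[2]);print('lathe-frame offset',c*d[0]+n*d[1],-n*d[0]+c*d[1],'yaw err',s['tcp_rot'][2]-np.pi/2-v[2])
W=read_camera('wrist');S=read_camera('side')
z=s['eef_pos'][2]-194.9+18
a=W['image'][:,150:500];b=S['image'][180:420,250:470]
o=np.zeros((480,790,3),np.uint8);o[:,:350]=a;o[:,350:]=cv2.resize(b,(440,480))
for L in ((-18,-52,z-18),(18,-52,z-18),(18,48,z-18),(-18,48,z-18),(-18,-52,z+18),(18,-52,z+18),(18,48,z+18),(-18,48,z+18)):
    X=P(v,L);u=proj(W,X);cv2.circle(o,(int(u[0]-150),int(u[1])),3,(0,255,0),1);u=proj(S,X);cv2.circle(o,(int((u[0]-250)*2+350),int((u[1]-180)*2)),3,(0,255,0),1)
for L in ((-30,27,103),(30,27,103),(30,45,103),(-30,45,103),(-30,-27,103),(30,-27,103)):
    X=P(v,L);u=proj(W,X);cv2.circle(o,(int(u[0]-150),int(u[1])),3,(255,0,0),1);u=proj(S,X);cv2.circle(o,(int((u[0]-250)*2+350),int((u[1]-180)*2)),3,(255,0,0),1)
cv2.imwrite('pics/pre.png',cv2.convertScaleAbs(cv2.cvtColor(o,cv2.COLOR_RGB2BGR),alpha=1.3,beta=15))
E
```

```text
[569.582 -15.168 330.613] [3.14  0.001 1.804]
lathe-frame offset 0.7994933342953752 -1.6081162209282602 yaw err 0.0023433460662099503
```

View pics/pre.png

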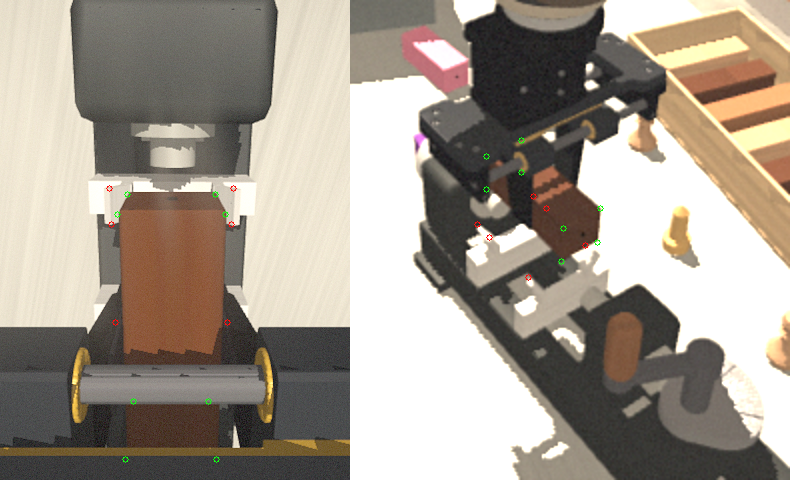

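In the wrist half of the view, the held blank (columns 121–224) is centred between the lips (105–240). Lengthwise it sits about 2 mm toward the headstock. I'll descend slowly with a 2 mm correction.

Emit:
move_arm([
  [[0,-0.07,-0.4],0,-1],
  [[0,0,-0.5],0,-1],
  [[0,0,-0.3],0,-1],
  [[0,0,-0.2],0,-1],
  [[0,0,-0.2],0,-1],
  [[0,0,-0.1],0,-1],
  [[0,0,-0.1],0,-1],
  [[0,0,0],0,-1],
  [[0,0,0],0,-1],
])

```text
t: 9.15
eef_pos: [569.2, -17.1, 275.9]
tcp_rot: [3.141, 0.0, 1.804]
ft_force: [-0.7, -0.7, -1.5]
opening: 0.377
grip_force: 30.0
```

Emit:
move_arm([
  [[0,0,-0.03],0,-1],
  [[0,0,0],0,0.2],
  [[0,0,0],0,0.2],
  [[0,0,0],0,0.2],
  [[0,0,0],0,0.2],
  [[0,0,0],0,0.2],
  [[0,0,0.2],0,0.2],
  [[0,0,0.5],0,0.2],
  [[0,0,1],0,0.2],
  [[0,0,1],0,0.2],
  [[0,0,1],0,0.2],
  [[0,0,0.8],0,0.2],
  [[0,0,0],0,0.2],
])

```text
t: 10.23
eef_pos: [569.2, -17.1, 415.2]
tcp_rot: [3.134, 0.003, 1.804]
ft_force: [0.5, 0.3, 1.0]
opening: 0.597
grip_force: 0.0
```

```bash
python3 - <<'E'
from fit import *
np.set_printoptions(precision=3,suppress=True)
v=np.load('v.npy');s=env.state();print(s['t'],s['eef_pos'],s['tcp_rot'],s['opening'])
W=read_camera('wrist');S=read_camera('side');T=read_camera('top')
o=np.zeros((480,790,3),np.uint8);o[:,:350]=W['image'][:,150:500];o[:,350:]=cv2.resize(S['image'][200:440,250:470],(440,480))
z=98
def dot(L,col):
    X=P(v,L);u=proj(W,X);cv2.circle(o,(int(u[0]-150),int(u[1])),3,col,1);u=proj(S,X);cv2.circle(o,(int((u[0]-250)*2+350),int((u[1]-200)*2)),3,col,1)
for y in(-52,48):
    for x in(-18,18): dot((x,y,z+18),(0,255,0))
for z in(152,201): dot(knob(v,z),(255,0,255))
cv2.imwrite('pics/placed.png',cv2.convertScaleAbs(cv2.cvtColor(o,cv2.COLOR_RGB2BGR),alpha=1.3,beta=15))
for p in(S,T):
    for q in search_frame('crank_knob',p)[:2]: print(q,proj(p,P(v,knob(v,178))))
E
```

```text
10.2333 [569.232 -17.071 415.158] [3.134 0.003 1.804] 0.5974422076404999
{'at': [419.5, 375.1], 'confidence': 0.73} [np.float64(385.8514991364147), np.float64(351.8310909986071)]
{'at': [482.0, 231.3], 'confidence': 0.74} [np.float64(479.4976355960995), np.float64(260.9579560216923)]
{'at': [347.5, 255.7], 'confidence': 0.29} [np.float64(479.4976355960995), np.float64(260.9579560216923)]
```

View pics/placed.png

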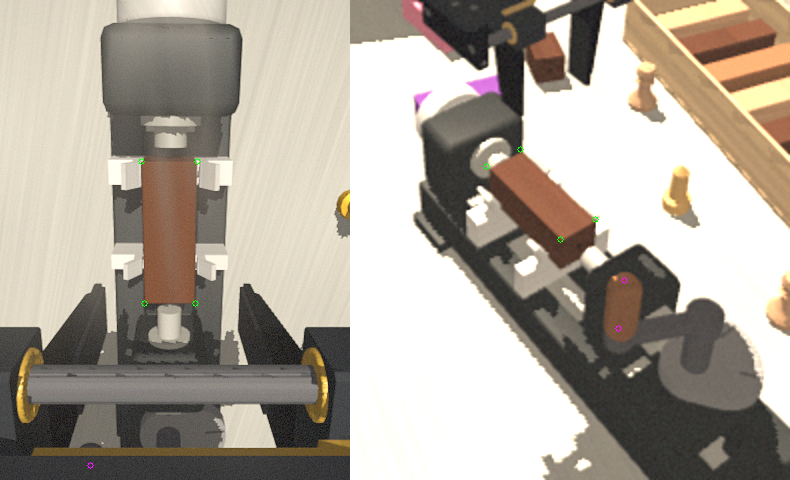

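The blank is seated in both saddles between the centres, at wrist-half columns 143–197 and rows 160–303. The predicted knob dots sit on the wooden knob at (623,280), so I'll go to the knob.

Emit:
move_arm([
  [[-0.08,-0.6,0],0,0.2],
  [[-0.09,-0.8,0],0,0.2],
  [[-0.09,-0.8,0],0,0.2],
  [[-0.09,-0.8,0],0,0.2],
  [[-0.09,-0.8,0],0,0.2],
  [[-0.09,-0.8,0],0,0.2],
  [[-0.09,-0.85,0],0,0.2],
  [[0,0,0],0,0.2],
  [[0,0,0],0,0.2],
  [[0,0,0],0,0.2],
])

```text
t: 11.32
eef_pos: [550.5, -180.3, 409.1]
tcp_rot: [-3.141, -0.001, 1.803]
ft_force: [-0.4, -0.5, -0.0]
opening: 0.6
grip_force: 0.0
```

```bash
python3 - <<'E'
from fit import *
np.set_printoptions(precision=2,suppress=True)
v=np.load('v.npy');s=env.state();print(s['t'],s['eef_pos'],s['tcp_rot'],P(v,knob(v,178)))
for n in('wrist','side','top'):
    p=read_camera(n)
    for th in('crank_knob','cam_axis'):
        for q in cut_out(th,p)[:3]:
            m=q['region'];ys,xs=np.nonzero(m);print(n,th,q['at'],q['confidence'],xs.min(),xs.max(),ys.min(),ys.max(),proj(p,P(v,knob(v,178))))
    if n=='side':
        I=p['image'].astype(int);m=(I[...,0]>I[...,2]*1.9)&(I[...,0]>60);m[:,:370]=0;m[:,410:]=0;m[:310]=0;m[390:]=0
        ys,xs=np.nonzero(m);print('orange',xs.mean(),ys.mean(),xs.min(),xs.max(),ys.min(),ys.max())
E
```

```text
11.3167 [ 550.52 -180.31  409.06] [-3.14 -0.    1.8 ] [ 550.66 -180.58  178.  ]
wrist crank_knob [392.1, 268.0] 0.85 300 466 227 316 [np.float64(324.0114632881849), np.float64(276.82545150432566)]
wrist cam_axis [381.8, 188.3] 0.69 300 477 0 328 [np.float64(324.0114632881849), np.float64(276.82545150432566)]
side crank_knob [393.4, 374.0] 0.21 282 477 241 479 [np.float64(385.8514991364147), np.float64(351.8310909986071)]
side cam_axis [392.6, 372.2] 0.74 282 477 241 479 [np.float64(385.8514991364147), np.float64(351.8310909986071)]
side cam_axis [340.7, 228.9] 0.16 337 349 217 241 [np.float64(385.8514991364147), np.float64(351.8310909986071)]
orange 385.3488372093023 350.78890876565293 374 395 310 370
top crank_knob [469.5, 234.5] 0.82 456 489 211 266 [np.float64(479.4976355960995), np.float64(260.9579560216923)]
top cam_axis [397.5, 261.8] 0.7 302 490 211 300 [np.float64(479.4976355960995), np.float64(260.9579560216923)]
```

Emit:
move_arm([
  [[0,0,-0.4],0,0.2],
  [[0,0,-0.6],0,0.2],
  [[0,0,-0.5],0,0.2],
  [[0,0,-0.4],0,0.2],
  [[0,0,0],0,0.2],
  [[0,0,0],0,-1],
  [[0,0,0],0,-1],
  [[0,0,0],0,-1],
  [[0,0,0],0,-1],
  [[0,0,0],0,-1],
  [[0,0,0],0,-1],
  [[0,0,0],0,-1],
  [[0,0,0],0,-1],
])

```text
t: 12.85
eef_pos: [550.3, -180.6, 353.2]
tcp_rot: [-3.141, 0.0, 1.804]
ft_force: [-3.9, -0.4, 5.9]
opening: 0.225
grip_force: 30.0
```

```bash
python3 - <<'E'
from fit import *
v=np.load('v.npy')
q=np.concatenate([[.14,.2],np.linspace(.33,2.1,15)])
X=np.array([P([*v[:3],a],knob([*v[:3],a],178))[:2] for a in q]);print(np.round(np.diff(X,axis=0)/30,2).tolist(),X[0],X[-1],X[len(X)//2])
E
```

```text
[[-0.02, -0.12], [-0.01, -0.26], [0.02, -0.25], [0.06, -0.25], [0.09, -0.24], [0.12, -0.22], [0.14, -0.21], [0.17, -0.19], [0.19, -0.17], [0.21, -0.14], [0.23, -0.11], [0.24, -0.08], [0.25, -0.05], [0.25, -0.02], [0.25, 0.01], [0.25, 0.04]] [ 550.66505633 -180.52946705] [ 623.66923419 -248.37077247] [ 567.71331757 -232.61474578]
```

Emit:
move_arm([
  [[-0.02,-0.12,0],0,-1],
  [[-0.01,-0.26,0],0,-1],
  [[0.02,-0.25,0],0,-1],
  [[0.06,-0.25,0],0,-1],
  [[0.09,-0.24,0],0,-1],
  [[0.12,-0.22,0],0,-1],
  [[0.14,-0.21,0],0,-1],
  [[0.17,-0.19,0],0,-1],
])

```text
t: 13.52
eef_pos: [566.6, -232.2, 353.1]
tcp_rot: [-3.138, -0.004, 1.804]
ft_force: [-18.8, 11.3, 12.4]
opening: 0.226
grip_force: 30.0
```

Emit:
move_arm([
  [[0.19,-0.17,0],0,-1],
  [[0.21,-0.14,0],0,-1],
  [[0.23,-0.11,0],0,-1],
  [[0.24,-0.08,0],0,-1],
  [[0.25,-0.05,0],0,-1],
  [[0.25,-0.02,0],0,-1],
  [[0.25,0.01,0],0,-1],
  [[0.25,0.04,0],0,-1],
  [[0,0,0],0,-1],
  [[0,0,0],0,-1],
])

```text
t: 14.35
eef_pos: [624.5, -248.4, 353.3]
tcp_rot: [3.138, 0.002, 1.804]
ft_force: [7.2, -0.0, 1.1]
opening: 0.224
grip_force: 30.0
```

Emit:
move_arm([
  [[0,0,0],0,0.2],
  [[0,0,0],0,0.2],
  [[0,0,0],0,0.2],
  [[0,0,0],0,0.2],
  [[0,0,0],0,0.2],
  [[0,0,0],0,0.2],
  [[0,0,0.3],0,0.2],
  [[0,0,0.8],0,0.2],
  [[0,0,1],0,0.2],
  [[0,0,1],0,0.2],
  [[-0.8,0,1],0,0.2],
  [[-1,0,0.5],0,0.2],
  [[-1,0,0],0,0.2],
  [[-1,0,0],0,0.2],
  [[-1,0,0],0,0.2],
  [[-0.5,0,0],0,0.2],
  [[0,0,0],0,0.2],
])

```text
t: 15.77
eef_pos: [462.3, -248.1, 492.3]
tcp_rot: [3.141, 0.001, 1.803]
ft_force: [-0.2, 0.5, 0.5]
opening: 0.598
grip_force: 0.0
```

```bash
python3 - <<'E'
from fit import *
v=np.load('v.npy');s=env.state();print(s['t'],s['eef_pos'],s['ft_force'])
S=read_camera('side');T=read_camera('top')
o=np.zeros((600,800,3),np.uint8);o[:,:400]=cv2.resize(T['image'][195:305,295:515][:, :],(400,200)).repeat(1,0).copy() if 0 else 0
o[:200,:400]=cv2.resize(T['image'][195:305,295:515],(400,200));o[:,400:]=cv2.resize(S['image'][200:500,270:470],(400,560))[:560].copy().__class__((600,400,3),np.uint8) if 0 else 0
b=S['image'][200:480,280:480];o[:560,400:]=cv2.resize(b,(400,560))
w=[*v[:3],2.1]
for z in(152,201):
    u=proj(S,P(w,knob(w,z)));cv2.circle(o,(int((u[0]-280)*2+400),int((u[1]-200)*2)),3,(255,0,255),1)
o[210:510,:400]=cv2.resize(T['image'],(400,300))
cv2.imwrite('pics/fin.png',cv2.convertScaleAbs(cv2.cvtColor(o,cv2.COLOR_RGB2BGR),alpha=1.3,beta=15))
E
```

```text
15.7667 [ 462.26048526 -248.14989132  492.27333035] [-0.19328939  0.46490398  0.51041212]
```

View pics/fin.png

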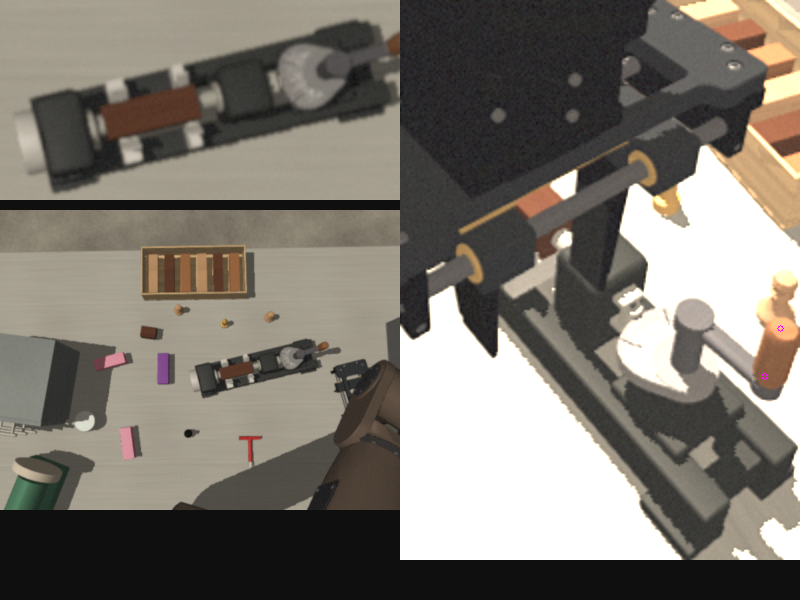

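The final view shows the blank clamped between the centres at (152,112), and the crank arm pointing straight away from the tailstock. The knob is at its predicted mid-dwell spot (780,328), the arm is clear, and the other things look unmoved.

```bash
python3 -c "
from cell import env
print(env.job_done())"
```

```text
the job is handed in; nothing more can be done
None
```

I laid the long rosewood blank in the cradle, turned the crank to about mid-dwell so the blank is held between the centres, let go and handed the job in at about 16 s; no verdict came back.

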